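# Hold the engineer's square in the corner of the pillar stand

## Robot

A 6-joint arm with a two-finger parallel gripper is mounted at the origin on the work surface. World frame = base frame: x ahead of the robot, y to its left, z up, the work surface at z = 0. Lengths are in m, angles in rad, forces in N, time in s.
With the tool pointing down it reaches from about 0.25 to 0.725 m from the base axis. Payload 4 kg.
Tool frame: the origin (TCP) lies midway between the tips of the shut fingers; the grasp point (between the pads) lies 19 mm behind it; y points along the fingers, x is the direction in which the jaws open and shut, and the axes are right-handed (so a half turn about y gives the same grasp; the last joint's range is limited). The gripper opens to 85 mm and grips with 20 to 120 N. Pads are 22 mm wide; open, the fingers measure 114 mm over their backs; the gripper's body (76 mm by 85 mm) begins 54 mm behind the grasp point. The pads swing forward as they close: fully open they stand 13 mm farther back than shut.
Start: joints at [-1.334, 0.241, 0.005, 1.335, 0, 1.571], TCP at [0.117, -0.486, 0.231] pointing down, gripper open.
Joint ranges: [-2.72, 2.72], [-1.05, 1.87], [-1.09, 1.28], [-1.99, 2.15], [-1.42, 1.44], [-3.14, 3.14]. Speed limits (rad/s): [2.79, 2.79, 3.14, 3.14, 3.14, 3.14].

## Interface

Orientations are given as a unit quaternion [x, y, z, w].
In Python, from workcell import bot gives the robot as it stands. The module is installed in compiled form; this text tells all that it offers.
- The arm moves only by the shell command python3 -m inch 'ROWS'. ROWS is text: rows parted by semicolons, each of 7 numbers parted by spaces: the turn, a rotation vector about the tool's x, y, z in degrees, then the shift along the tool's x, y, z in mm, then the closure, from 0 (fully open) to 1 (shut). In form: ax ay az dx dy dz fingers; .... A call has 1 to 12 rows; each row shifts and turns the commanded pose from where the row before left it, along the tool's axes as they then stand; what a row does not reach is not made up. A row lasts 1/8 s, in which the tool goes at most 62.5 mm and 10.7 degrees, less where a joint would pass 70% of its speed; a pose out of reach is approached as far as the arm can. A call with a gripper value outside its range is refused whole. The fingers move at their own pace and stop on an object; the grip force is fixed at half the most. Time passes only in rows, so rows that do not move let the fingers close. It gives the time, the measured TCP pose, the force and the opening at its end, in the units of the state.
- bot.get_obs(): the state, without advancing time (a new reading comes with each control period).
- bot.camera(name): name is "side" or "top"; returns a dict with "color" (384x512x3 uint8, blue, green, red), "fx", "fy", "cx", "cy" (pixels), "k1" (the pictures are not rectified: a ray, as slopes to the right and down, at radius r is drawn at 1 + k1 r^2 times it, then the intrinsics apply), "extrinsics" (4x4, takes a point from world to camera coordinates). Camera axes: x right, y up, looking along -z (the intrinsics and any distortion apply to the point x, -y, -z); pixel columns grow to the right and rows downward; lengths in m; the calibration is good to about 2 mm. A picture is of the moment at which its call begins. There is no depth.
- bot.job_done(): hands the job in, once; it reports no verdict.
Trained networks look in the newest picture that a camera, given by its name, has taken for a name from the list of things; names that differ only in an ending like _2 or _b are one class to them, and where a whole thing is asked for, a point or a joint stands for the part that bears it (a point fixed in the world has none). Each returns a list of dicts, best first, with "conf" (0 to 1); they miss things now and then, are a little off and sometimes report something else, mostly with a low value. They report only what shows in the picture. A call takes as long as a camera call. They do not tell look-alikes from the thing itself.
- bot.look_for(name, camera): "extent" ([left, top, right, bottom] in pixels, round what is visible of it).
- bot.cut_out(name, camera): "region" (384x512 bool, what is visible of it) and "extent" ([left, top, right, bottom] in pixels, round what is visible of it).
- bot.spot_point(name, camera): "point" ([column, row] in pixels: a listed point, or the origin of a listed thing).
The state is a dict: "clock": time; "joint_pos": joint angles; "joint_vel": joint speeds; "tau": joint torques, N m; "eef_pos": TCP position; "tool_rot": TCP orientation; "ft_force": force on the tool from outside, world axes, zero at the start; "ft_torque": the same for the moment, N m; "grip_width": finger opening in m.
Only numpy, scipy, OpenCV 4.12 (cv2) and the standard library are available. Lean on these libraries where they do the work, as an engineer would, in place of code of your own. Each camera call takes 0.05 s, during which the arm holds its last target.

## Task

Check the small pillar stand for squareness: pick up the larger of the two engineer's squares, set it down gently on the stand's ground plate and slide it gently up to the column until its foot sits flat on the plate and the edge of its blade touches the column over its whole length, pointing straight at the column's face near its middle. Keep it bearing lightly on both plate and column, some 5 to 15 N on each and never more than 40 N on the column, and finish while still gripping and pressing it, so that I can look for light in the gap. Leave everything else on the bench where it is.

Things in the scene. Friction and masses are not known exactly. Their poses are not given: they have to be found in the camera images.
- square_grip (a point): Grip point of the larger engineer's square, on its foot's middle line, half-way up (14 mm above the underside), 70 mm from the blade's outer edge, 58 from its inner edge, 50 from the foot's free end. The foot is 18 mm wide across y here. x along the foot towards the blade, z up.
- square_heel (a point): Point of the larger square at its outer corner: underside of the foot, at the outer (+x) edge of the blade, mid-width. Axes as the square's.
- square_blade_top (a point): Point of the larger square at the top of the blade's outer (+x) edge, 120 mm above the heel. Axes as the square's.
- square_tail (a point): Point of the larger square at the underside of the foot's free end (-x), 120 mm from the heel. Axes as the square's.
- square: The larger of two loose L-shaped steel squares, standing on its foot, 0.4 to 0.65 kg. Foot: dark bar 120 long (x), 18 wide, 28 high. Blade: bright strip rising from the foot's +x end, 12 deep (x), 8 wide, top 120 mm above the foot's underside, outer edge flush with the foot's end. Origin: underside of the foot, half-way along; z up.
- corner (a point): Inside corner of the fixed, rigid pillar stand, where ground plate meets column, mid-width. x points level into the column, square to its face; z up. The plate's top (28 mm above the bench) is level with this point, reaching 143 mm towards -x and 58 mm to each side. Column: 50 wide, 45 deep, 190 mm high above the plate.
- column: The upright square steel column of the stand, fixed and rigid; origin at the corner point, same axes.
- plate: The ground steel plate of the stand, 143 by 116 by 10 mm, fixed and rigid; origin at the centre of its underside, 18 mm above the bench, x towards the column.
- small_square_mid (a point): Leave alone: the smaller engineer's square, same shape, standing: foot 75 long, 14 wide, 20 mm high, blade top at 68 mm. This point is the middle of its foot, 10 mm up.
- caliper: Leave alone: steel caliper lying flat, 190 mm long, 8 mm high; origin under its middle, x along it.
- brass_bush: Leave alone: stepped brass bush, 42 mm across, 24 mm high; origin under its centre.
- brass_disc: Leave alone: brass disc, 34 mm across, 10 mm high; origin under its centre.
- jar: Leave alone: small clear jar with white lid, 44 mm across, 40 mm high; origin under its centre.
- loupe: Leave alone: black eye loupe, 36 mm across, 32 mm high; origin under its centre.
- v_block: Leave alone: dark steel V-block, 50 by 40 by 38 mm; origin under its centre.
- screwdriver: Leave alone: screwdriver lying flat, 160 mm long, about 30 mm high; origin under its middle.
Mind the look-alikes: they are no part of the job. Leave any turquoise look-alike of the square alone.

How it is judged:
By the outcome, as a careful person would: the job done as asked, in the order asked, and still so for the second after the job is handed in, while the arm keeps its last pose, push and grip.
It also fails if it takes over 56 s, if anything falls off the work surface, if the arm or the gripper's body presses on something with over 40 N, if the wrist force passes 120 N, or if a joint passes its speed limit or range.

## Working session

There is one attempt and no reset: what is moved stays moved. The work goes in short steps, Python scripts to look and compute and a shell command to move; the robot and the scene stay as the last step left them, time stands still between calls to the robot, and variables do not carry over. Pictures are saved under pics/ and viewed, and the job is handed in when it is done.

```bash
mkdir -p pics; python3 - <<'E'
from workcell import bot
import cv2
for n in("side","top"):
    c=bot.camera(n); cv2.imwrite(f"pics/{n}0.png",cv2.resize(c["color"],(768,576),interpolation=cv2.INTER_CUBIC))
    print(n,c["fx"],c["fy"],c["cx"],c["cy"],c["k1"],c["extrinsics"].round(4).tolist())
    for k in("square","square_grip","square_heel","square_blade_top","square_tail","corner","column","plate","small_square_mid"):
        print(k,[(round(d["conf"],2),[round(float(v),1) for v in d["point"]]) for d in bot.spot_point(k,n)[:4]])
o=bot.get_obs();print(o)
E
```

```text
side 488.13905633401345 488.13905633401345 265.1549808717567 195.1736307749973 -0.07443157569151587 [[-0.994, -0.1091, 0.0089, 0.5448], [0.0797, -0.6663, 0.7414, -0.0993], [-0.0749, 0.7377, 0.671, -1.4932], [0.0, 0.0, 0.0, 1.0]]
square [(0.83, [338.4, 182.4]), (0.8, [296.0, 200.7]), (0.28, [185.0, 244.5])]
square_grip [(0.96, [337.4, 183.9]), (0.71, [295.9, 198.6])]
square_heel [(0.78, [314.7, 199.2]), (0.65, [352.4, 183.0])]
square_blade_top [(0.87, [359.4, 153.1]), (0.72, [321.8, 168.2])]
square_tail [(0.88, [319.4, 187.1]), (0.84, [277.9, 202.8])]
corner [(0.67, [279.0, 254.8])]
column [(0.67, [280.2, 253.9])]
plate [(0.69, [251.5, 252.3])]
small_square_mid [(0.75, [274.2, 163.2]), (0.44, [199.6, 185.3])]
top 379.133722446377 379.133722446377 256.17262518985956 194.1952965646656 -0.08557681403910145 [[-0.0217, -0.9997, 0.0102, 0.0086], [0.9974, -0.0209, 0.0684, -0.5665], [-0.0681, 0.0117, 0.9976, -1.4618], [0.0, 0.0, 0.0, 1.0]]
square [(0.7, [299.3, 257.1]), (0.62, [272.6, 220.0])]
square_grip [(0.7, [272.3, 223.4]), (0.59, [295.0, 256.1])]
square_heel [(0.67, [304.6, 272.7]), (0.
[... 367 characters left out ...]
l_square_mid [(0.47, [314.3, 194.4])]
{'clock': 1.0, 'joint_pos': array([-1.33397453e+00,  2.40594352e-01,  4.98429771e-03,  1.33518708e+00,
        2.35614878e-06,  1.57082327e+00]), 'joint_vel': array([ 0.00016445, -0.00031313,  0.00072184, -0.00106737, -0.00059869,
        0.00035185]), 'tau': array([-6.33978084e-05, -3.72217333e+01,  2.52696741e+01,  1.16495838e-03,
        6.55442386e-05, -4.39196999e-07]), 'eef_pos': array([ 0.11730717, -0.48604126,  0.23130328]), 'tool_rot': array([-0.55555928,  0.43743881, -0.43743939,  0.55556094]), 'ft_force': array([0.76195387, 0.5374861 , 0.47748799]), 'ft_torque': array([ 0.02173066, -0.04937874, -0.03067026]), 'grip_width': 0.08556261389966788}
```

View pics.

View pics/side0.png

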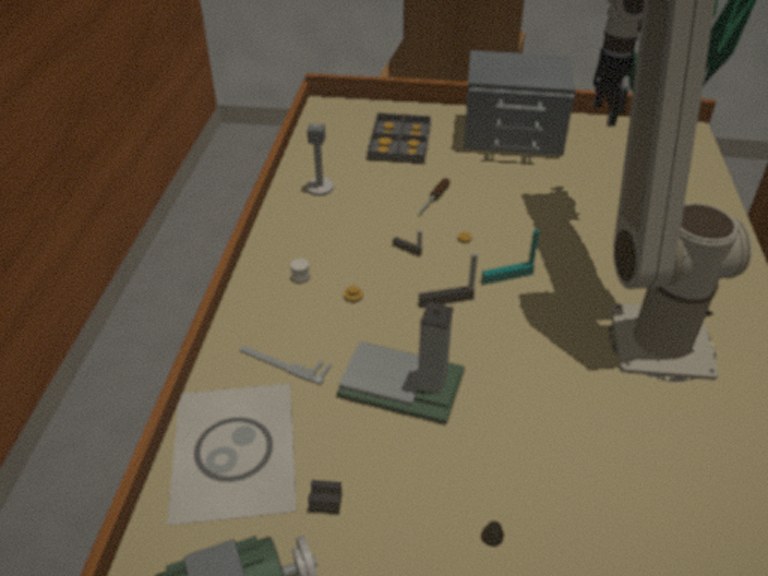

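View pics/top0.png

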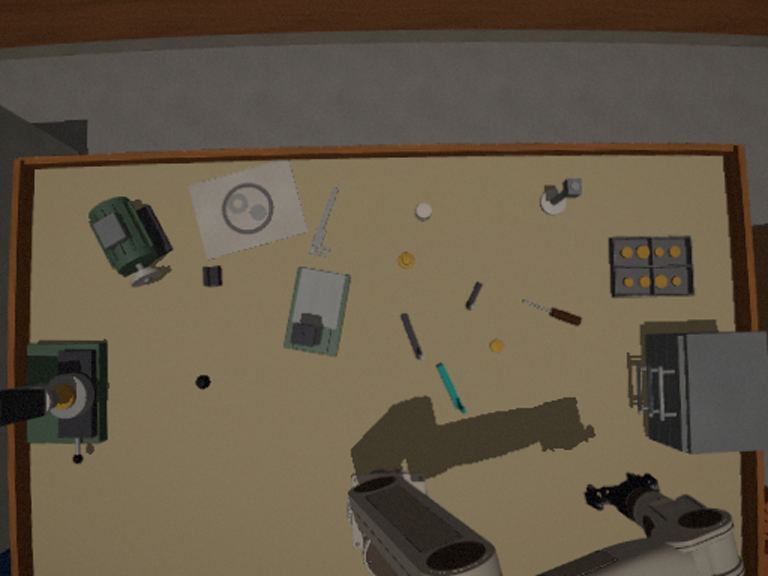

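```bash
cat > h.py <<'E'
from workcell import bot
import numpy as np, cv2
from scipy.optimize import least_squares
def proj(c,P):
    P=np.atleast_2d(P); E=c["extrinsics"]; q=P@E[:3,:3].T+E[:3,3]
    s=np.c_[q[:,0]/-q[:,2], -q[:,1]/-q[:,2]]; r2=(s**2).sum(1,keepdims=True)
    s=s*(1+c["k1"]*r2); return s*[c["fx"],c["fy"]]+[c["cx"],c["cy"]]
def Rz(a): return np.array([[np.cos(a),-np.sin(a),0],[np.sin(a),np.cos(a),0],[0,0,1]])
def box(x0,x1,y0,y1,z0,z1):
    v=np.array([[x,y,z] for x in(x0,x1) for y in(y0,y1) for z in(z0,z1)])
    e=[(i,j) for i in range(8) for j in range(i+1,8) if bin(i^j).count('1')==1]
    return v,e
def draw(img,c,parts,pose,ox,oy,k,col):
    x,y,z,a=pose
    for v,e in parts:
        p=(proj(c,v@Rz(a).T+[x,y,z])-[ox,oy]+.5)*k
        for i,j in e: cv2.line(img,tuple(p[i].round().astype(int).tolist()),tuple(p[j].round().astype(int).tolist()),col,1)
SQ=[box(-.06,.06,-.009,.009,0,.028),box(.048,.06,-.004,.004,.028,.12)]
ST=[box(-.143,0,-.058,.058,-.010,0),box(0,.045,-.025,.025,0,.19)]
E
cat > fit.py <<'E'
from h import *
import pickle
cams={};obs=[]
pts={"square_grip":[-.01,0,.014],"square_heel":[.06,0,0],"square_blade_top":[.06,0,.12],"square_tail":[-.06,0,0],"square":[0,0,0]}
guess={"side":(295,198),"top":(274,222)}
st=[]
for n in("side","top"):
  for rep in range(3):
    c=bot.camera(n);cams[n]=c
    for k,l in pts.items():
        for d in bot.spot_point(k,n):
            st_=np.array(d["point"]); obs.append((n,k,st_,d["conf"])) 
    for k in("corner","plate","column"):
        d=bot.spot_point(k,n)
        if d: st.append((n,k,np.array(d[0]["point"])))
pickle.dump((cams,obs,st),open("o.pkl","wb"))
E
python3 fit.py; python3 - <<'E'
from h import *
import pickle
cams,obs,st=pickle.load(open("o.pkl","rb"))
pts={"square_grip":[-.01,0,.014],"square_heel":[.06,0,0],"square_blade_top":[.06,0,.12],"square_tail":[-.06,0,0],"square":[0,0,0]}
def near(n,p):
    return (n=="side" and 270<p[0]<325 and 160<p[1]<208) or (n=="top" and 262<p[0]<287 and 203<p[1]<246)
O=[(n,k,p) for n,k,p,c in obs if near(n,p) and not(n=="side" and k=="square_blade_top" and p[0]<300)]
def f(q): return np.concatenate([(proj(cams[n],Rz(q[2])@np.array(pts[k])+[q[0],q[1],0])[0]-p) for n,k,p in O])
best=min((least_squares(f,[.5,-.05,a],loss="soft_l1") for a in(0,1.5,3,4.5)),key=lambda r:r.cost)
print(best.x,np.degrees(best.x[2]),best.cost); print([(n[0],k[7:],r.round(1).tolist()) for (n,k,p),r in zip(O,f(best.x).reshape(-1,2))])
ps={"corner":[0,0,.028],"column":[0,0,.028],"plate":[-.0715,0,.018]}
def g(q): return np.concatenate([(proj(cams[n],Rz(q[2])@np.array(ps[k])+[q[0],q[1],0])[0]-p) for n,k,p in st])
b2=min((least_squares(g,[.5,.1,a],loss="soft_l1") for a in(0,1.5,3,4.5)),key=lambda r:r.cost)
print(b2.x,np.degrees(b2.x[2]),b2.cost);print([(n[0],k,r.round(1).tolist()) for (n,k,p),r in zip(st,g(b2.x).reshape(-1,2))])
for n,(ox,oy) in{"side":(215,145),"top":(180,160)}.items():
    w,h=(130,140) if n=="side" else (120,95); k=4 if n=="side" else 6
    im=cv2.resize(cams[n]["color"][oy:oy+h,ox:ox+w],None,fx=k,fy=k,interpolation=cv2.INTER_CUBIC)
    im=cv2.convertScaleAbs(im,alpha=1.5); raw=im.copy()
    draw(im,cams[n],SQ,(best.x[0],best.x[1],0,best.x[2]),ox,oy,k,(0,0,255))
    draw(im,cams[n],ST,(b2.x[0],b2.x[1],.028,b2.x[2]),ox,oy,k,(0,255,0))
    cv2.imwrite(f"pics/{n}_ov.png",im);cv2.imwrite(f"pics/{n}_raw.png",raw)
E
```

```text
[ 0.4505323  -0.07216237  3.43197629] 196.63775683203852 437.9979647155072
[('s', 'grip', [-0.7, -1.0]), ('s', 'heel', [1.8, -2.2]), ('s', 'heel', [41.2, 37.0]), ('s', 'blade_top', [-1.1, 0.6]), ('s', 'tail', [-0.8, -1.0]), ('s', 'tail', [-42.1, 17.5]), ('s', 'tail', [-20.5, -1.1]), ('s', '', [0.4, -1.0]), ('s', '', [24.7, 36.8]), ('s', 'grip', [1.2, -1.2]), ('s', 'heel', [1.3, -3.2]), ('s', 'blade_top', [3.0, 0.1]), ('s', 'tail', [-41.0, 15.7]), ('s', 'tail', [-0.2, 1.4]), ('s', '', [1.3, -0.1]), ('s', 'grip', [1.9, -1.4]), ('s', 'blade_top', [3.9, 0.9]), ('s', 'tail', [1.8, -1.2]), ('s', 'tail', [-37.9, 18.4]), ('s', '', [-1.0, -3.6]), ('t', 'grip', [-0.3, -4.4]), ('t', 'grip', [-6.4, -15.3]), ('t', 'heel', [1.0, -0.4]), ('t', 'blade_top', [-3.8, -2.9]), ('t', 'blade_top', [10.3, 33.3]), ('t', 'tail', [-0.1, 2.1]), ('t', '', [0.3, 1.5]), ('t', 'grip', [3.7, -2.3]), ('t', 'heel', [-0.8, -1.0]), ('t', 'blade_top', [-3.5, -2.6]), ('t', 'tail', [-0.7, -0.7]), ('t', '', [2.0, 2.2]), ('t', 'grip', [-0.7, -3.1]), ('t', 'heel', [1.5, 0.6]), ('t', 'blade_top', [-0.6, -2.9]), ('t', 'tail', [-0.4, 0.6]), ('t', '', [1.1, 1.9])]
[0.48209843 0.18059776 2.94384528] 168.66991024603956 218.3939523740758
[('s', 'corner', [-1.6, 0.3]), ('s', 'plate', [2.9, 0.9]), ('s', 'column', [2.9, 1.7]), ('s', 'corner', [-0.1, -2.3]), ('s', 'plate', [-71.6, -106.5]), ('s', 'column', [0.9, 0.5]), ('s', 'corner', [-0.4, -1.6]), ('s', 'plate', [1.8, -1.1]), ('s', 'column', [1.4, 0.8]), ('t', 'corner', [2.1, 1.8]), ('t', 'plate', [-1.2, -2.1]), ('t', 'column', [-1.8, 0.1]), ('t', 'corner', [1.7, -1.4]), ('t', 'plate', [-0.7, -17.3]), ('t', 'column', [-4.3, -1.5]), ('t', 'corner', [2.8, -0.4]), ('t', 'plate', [0.2, 0.2]), ('t', 'column', [-1.3, 0.2])]
```

View pics/side_ov.png

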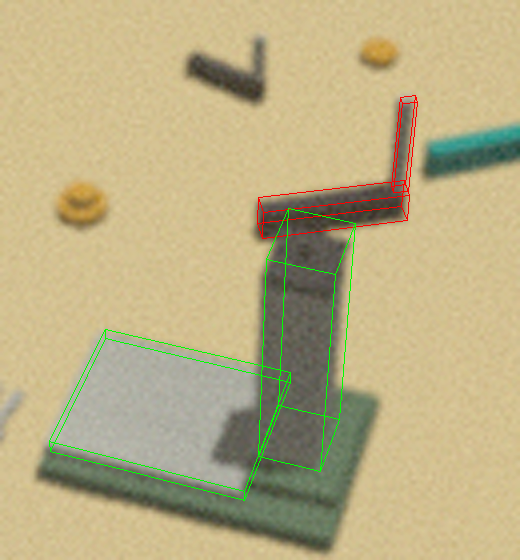

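View pics/top_ov.png

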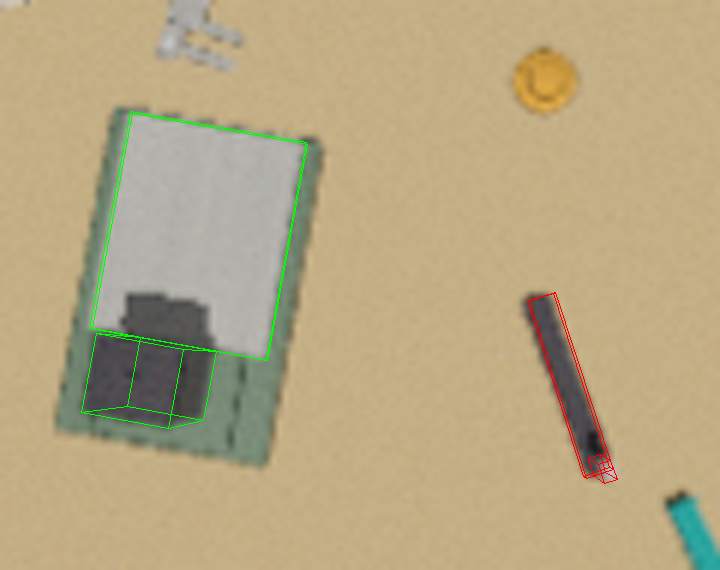

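View pics/side_raw.png

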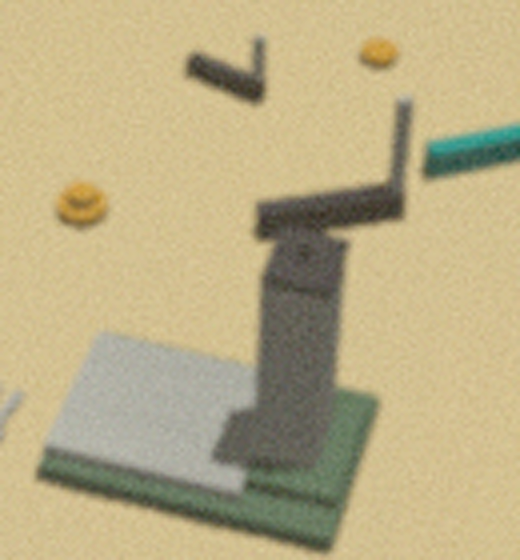

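```bash
cat > edge.py <<'E'
from h import *
from scipy.ndimage import map_coordinates
def segs_hull(c,V):
    p=proj(c,V).astype(np.float32); h=cv2.convexHull(p,returnPoints=False)[:,0]
    return [(h[i],h[(i+1)%len(h)]) for i in range(len(h))]
def fit(cams,V,q0,z,mode,R=3.,edges=None,iters=12,poff=.6):
    q=np.r_[q0,np.zeros(2*len(cams))]
    G={}
    for n,c in cams.items():
        im=cv2.GaussianBlur(c["color"].astype(np.float32),(0,0),.8); G[n]=im
    names=list(cams)
    for it in range(iters):
        rad=R if it<5 else 1.6
        data=[]
        for ci,n in enumerate(names):
            c=cams[n]; W=V@Rz(q[2]).T+[q[0],q[1],z]
            E=edges if edges is not None else segs_hull(c,W)
            for i,j in E:
                for t in np.linspace(.06,.94,25):
                    l=V[i]*(1-t)+V[j]*t
                    a=proj(c,W[i]*(1-t)+W[j]*t)[0]+q[3+2*ci:5+2*ci]
                    d=proj(c,W[j])[0]-proj(c,W[i])[0]; d/=np.linalg.norm(d)+1e-9
                    nn=np.array([-d[1],d[0]]); s=np.arange(-rad-.5,rad+.51,.25)
                    P=a+s[:,None]*nn
                    pr=np.stack([map_coordinates(G[n][:,:,k],[P[:,1],P[:,0]],order=1) for k in range(3)],1)
                    g=np.linalg.norm(pr[2:]-pr[:-2],axis=1); g=g; ss=s[1:-1]
                    m=g.argmax()
                    if g[m]<8 or m in(0,len(g)-1): continue
                    w=g[max(0,m-2):m+3]; sm=(ss[max(0,m-2):m+3]*w).sum()/w.sum()
                    data.append((ci,l,a+sm*nn,nn))
        def f(x):
            r=[]
            for ci,n in enumerate(names):
                D=[d for d in data if d[0]==ci]
                if not D: continue
                L=np.array([d[1] for d in D]);T=np.array([d[2] for d in D]);N=np.array([d[3] for d in D])
                r.append((((proj(cams[n],L@Rz(x[2]).T+[x[0],x[1],z])+x[3+2*ci:5+2*ci])-T)*N).sum(1))
            return np.concatenate(r+[x[3:]/poff*3])
        s=least_squares(f,q,loss="soft_l1",f_scale=.4,x_scale=np.r_[.01,.01,.05,np.ones(len(q)-3)]); q=s.x
    return q,np.median(np.abs(f(q))),len(data)
E
cat > ref.py <<'E'
from edge import *
import pickle
cams,_,_=pickle.load(open("o.pkl","rb"))
F=SQ[0][0]; P=ST[0][0]
top=[(1,3),(1,5),(3,7)]
res={}
for sel in(["side","top"],["side"],["top"]):
    cs={n:cams[n] for n in sel}
    a=fit(cs,F,[.4505,-.0722,3.432],0,0); b=fit(cs,P,[.4821,.1806,2.944],.028,0,edges=top)
    for nm,r in(("sq",a),("st",b)): print(sel,nm,r[0].round(4).tolist(),np.degrees(r[0][2]).round(2),r[1].round(2),r[2])
    if len(sel)==2: best,b2=a[0],b[0]
for n,(ox,oy) in{"side":(215,145),"top":(180,160)}.items():
    w,h=(130,140) if n=="side" else (120,95); k=4 if n=="side" else 6
    im=cv2.resize(cams[n]["color"][oy:oy+h,ox:ox+w],None,fx=k,fy=k,interpolation=cv2.INTER_CUBIC)
    im=cv2.convertScaleAbs(im,alpha=1.5)
    draw(im,cams[n],SQ,(best[0],best[1],0,best[2]),ox,oy,k,(0,0,255))
    draw(im,cams[n],ST,(b2[0],b2[1],.028,b2[2]),ox,oy,k,(0,255,0))
    cv2.imwrite(f"pics/{n}_ov2.png",im)
E
python3 ref.py
```

```text
['side', 'top'] sq [0.4524, -0.0701, 3.4942, -0.0192, 0.0943, 0.0501, 0.0183] 200.2 0.18 289
['side', 'top'] st [0.4813, 0.1838, 2.9446, -0.018, 0.1417, 0.4144, 0.015] 168.71 0.12 85
['side'] sq [0.4524, -0.0694, 3.5161, -0.0004, 0.0062] 201.46 0.16 141
['side'] st [-0.072, 0.2998, 2.9278, -0.0, 0.0] 167.75 0.0 0
['top'] sq [0.4523, -0.0704, 3.4893, 0.0012, 0.0019] 199.92 0.17 149
['top'] st [0.4812, 0.182, 2.9455, 0.0001, 0.0002] 168.76 0.11 60
```

View pics/side_ov2.png

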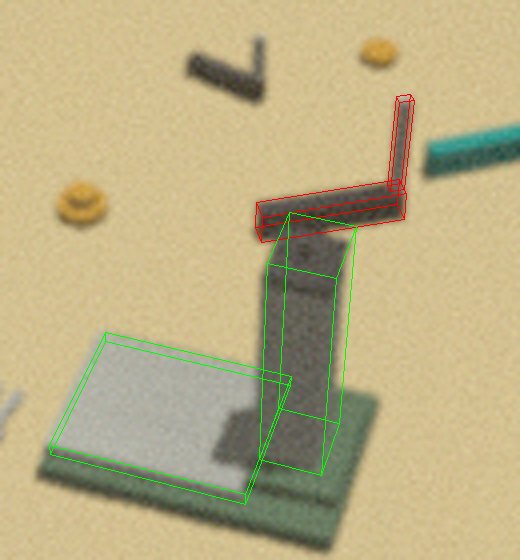

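View pics/top_ov2.png

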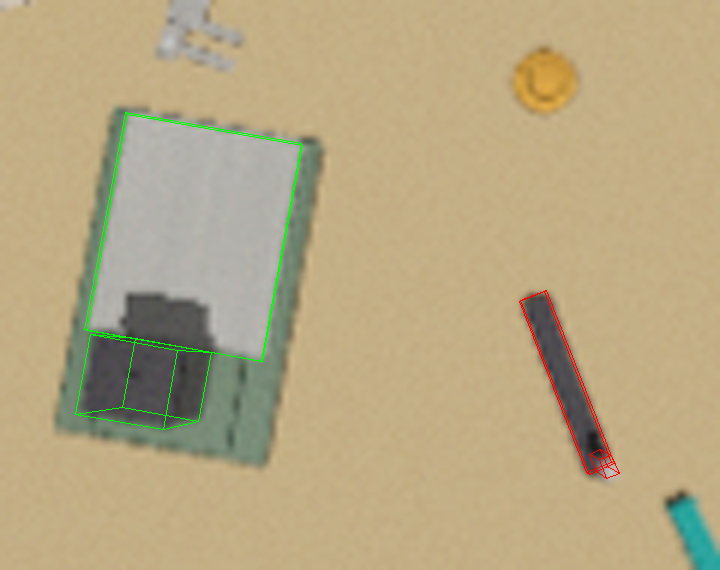

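```bash
cat >> h.py <<'E'
from scipy.spatial.transform import Rotation as Ro
def state():
    o=bot.get_obs(); R=Ro.from_quat(o["tool_rot"]).as_matrix()
    print("t",round(o["clock"],2),"tcp mm",(o["eef_pos"]*1e3).round(1),"jawyaw",np.degrees(np.arctan2(R[1,0],R[0,0])).round(2),"F",o["ft_force"].round(1),"M",o["ft_torque"].round(2),"w",round(o["grip_width"]*1e3,1),"j",o["joint_pos"].round(3)); return o,R
def to(x,y,z,yaw):
    "tool-frame move: tilt fix + yaw about tool y(down), then total shift in final frame"
    o,R=state(); a=np.radians(yaw)
    for k in(0,np.pi):
        X=np.array([np.cos(a+k),np.sin(a+k),0]);Y=np.array([0,0,-1.]);T=np.c_[X,Y,np.cross(X,Y)]
        rv=Ro.from_matrix(R.T@T).as_rotvec(degrees=True)
        d=(np.array([x,y,z])-o["eef_pos"])*1e3
        print("turn",rv.round(2),"shift in old axes",(R.T@d).round(1),"in new axes",(T.T@d).round(1))
E
python3 -c "
from h import *
to(.4618,-.0666,.12,110.2)
to(.4618,-.0666,.12,78.7)"
```

```text
t 3.7 tcp mm [ 117.3 -486.   231.3] jawyaw -76.43 F [-0.6  0.  -0.9] M [-0.01 -0.   -0.02] w 85.9 j [-1.334  0.241  0.005  1.335 -0.     1.571]
turn [  0.   173.37   0.  ] shift in old axes [-326.9  111.3  433.3] in new axes [ 274.7  111.3 -468.2]
turn [ 0.   -6.63 -0.  ] shift in old axes [-326.9  111.3  433.3] in new axes [-274.7  111.3  468.2]
t 3.7 tcp mm [ 117.3 -486.   231.3] jawyaw -76.43 F [-0.6  0.  -0.9] M [-0.01 -0.   -0.02] w 85.9 j [-1.334  0.241  0.005  1.335 -0.     1.571]
turn [  -0.   -155.13   -0.  ] shift in old axes [-326.9  111.3  433.3] in new axes [ 478.8  111.3 -255.6]
turn [ 0.   24.87 -0.  ] shift in old axes [-326.9  111.3  433.3] in new axes [-478.8  111.3  255.6]
```

```bash
python3 -m inch '0 -6.6 0 -27 0 46 0; 0 0 0 -27 0 46 0; 0 0 0 -27 0 46 0'; python3 -c "
from h import *
to(.4618,-.0666,.12,110.2)"
```

```text
clock: 4.08
eef_pos: [0.2242, -0.3655, 0.2313]
tool_rot: [-0.58, 0.405, -0.405, 0.58]
ft_force: [0.1, 0.0, -0.3]
grip_width: 0.0853
t 4.08 tcp mm [ 224.2 -365.5  231.3] jawyaw -69.88 F [ 0.1  0.  -0.3] M [ 0.02 -0.05 -0.03] w 85.3 j [-1.021  0.099 -0.167  1.304  0.     1.77 ]
turn [-3.0000e-02  1.7992e+02 -3.0000e-02] shift in old axes [-199.   111.3  325.9] in new axes [ 198.5  111.3 -326.2]
turn [-0.02 -0.08  0.02] shift in old axes [-199.   111.3  325.9] in new axes [-198.5  111.3  326.2]
```

```bash
python3 -m inch '0 -10.6 0 0 0 0 0; 0 -10.6 0 0 0 0 0; 0 -10.6 0 0 0 0 0; 0 -10.6 0 0 0 0 0; 0 -10.6 0 0 0 0 0; 0 -10.6 0 0 0 0 0; 0 -10.6 0 0 0 0 0; 0 -10.6 0 0 0 0 0; 0 -10.6 0 0 0 0 0; 0 -10.6 0 0 0 0 0; 0 -10.6 0 0 0 0 0; 0 -10.6 0 0 0 0 0' && python3 -m inch '0 -10.6 0 0 0 0 0; 0 -10.6 0 0 0 0 0; 0 -10.6 0 0 0 0 0; 0 -10.6 0 0 0 0 0; 0 -10.3 0 0 0 0 0; 0 0 0 28 0 -46 0; 0 0 0 28 0 -46 0;0 0 0 28 0 -46 0;0 0 0 28 0 -46 0;0 0 0 28 0 -46 0;0 0 0 28 0 -46 0; 0 0 0 28 0 -46 0'; python3 -c "
from h import *
to(.4618,-.0666,.12,110.2)"
```

```text
clock: 5.58
eef_pos: [0.2234, -0.3666, 0.2314]
tool_rot: [0.619, 0.341, -0.341, -0.619]
ft_force: [0.3, 0.2, -0.9]
grip_width: 0.0856
clock: 7.08
eef_pos: [0.4597, -0.0705, 0.2315]
tool_rot: [0.405, 0.58, -0.579, -0.405]
ft_force: [0.2, -0.5, 0.6]
grip_width: 0.085
t 7.08 tcp mm [459.7 -70.5 231.5] jawyaw 110.08 F [ 0.2 -0.5  0.6] M [-0.05 -0.12  0.  ] w 85.0 j [-0.152  0.171 -0.083  1.317 -0.    -0.502]
turn [ 0.04 -0.12 -0.03] shift in old axes [  3.  111.5  -3.3] in new axes [  2.9 111.5  -3.3]
turn [5.0000e-02 1.7988e+02 6.0000e-02] shift in old axes [  3.  111.5  -3.3] in new axes [ -2.9 111.5   3.3]
```

```bash
python3 -m inch '0 0 0 3 50 -3 0; 0 0 0 0 50 0 0; 0 0 0 0 50 0 0; 0 0 0 0 20 0 0;0 0 0 0 0 0 0' && cat > ov.py <<'E'
from h import *
import sys
def ov(tag,sq,st,crops):
    for n,(ox,oy,w,h,k) in crops.items():
        c=bot.camera(n); im=cv2.resize(c["color"][oy:oy+h,ox:ox+w],None,fx=k,fy=k,interpolation=cv2.INTER_CUBIC)
        im=cv2.convertScaleAbs(im,alpha=1.5)
        cv2.imwrite(f"pics/{n}_{tag}r.png",im)
        draw(im,c,SQ,sq,ox,oy,k,(0,0,255))
        if st is not None: draw(im,c,ST,st,ox,oy,k,(0,255,0))
        o=bot.get_obs(); R=Ro.from_quat(o["tool_rot"]).as_matrix()
        for v,col in(([0,0,0],(255,0,0)),([.0425,-.019,0],(255,0,255)),([-.0425,-.019,0],(255,0,255))):
            p=(proj(c,o["eef_pos"]+R@np.array(v))[0]-[ox,oy]+.5)*k; cv2.circle(im,tuple(p.round().astype(int).tolist()),4,col,-1)
        cv2.imwrite(f"pics/{n}_{tag}.png",im)
    state()
E
python3 -c "
from ov import *
ov('d1',(.4524,-.0701,0,np.radians(200.2)),None,{'side':(240,120,120,110,6),'top':(220,180,100,90,6)})"
```

```text
clock: 7.7
eef_pos: [0.4588, -0.0679, 0.0597]
tool_rot: [-0.404, -0.579, 0.58, 0.407]
ft_force: [-0.1, -0.1, -0.4]
grip_width: 0.0854
t 7.8 tcp mm [461.1 -68.3  62. ] jawyaw 110.07 F [0.1 0.2 1. ] M [0.03 0.01 0.06] w 85.5 j [-0.147  0.325 -0.36   0.885 -0.    -0.497]
```

View pics/side_d1.png

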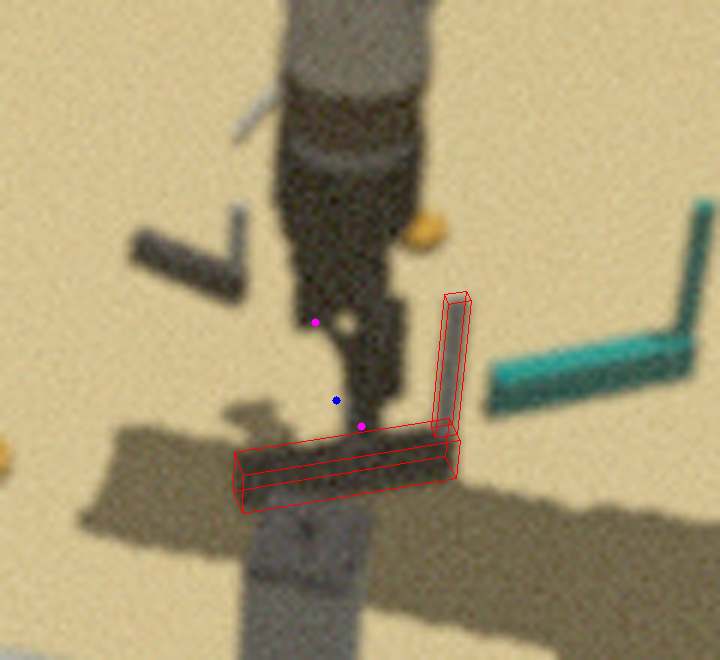

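View pics/top_d1.png

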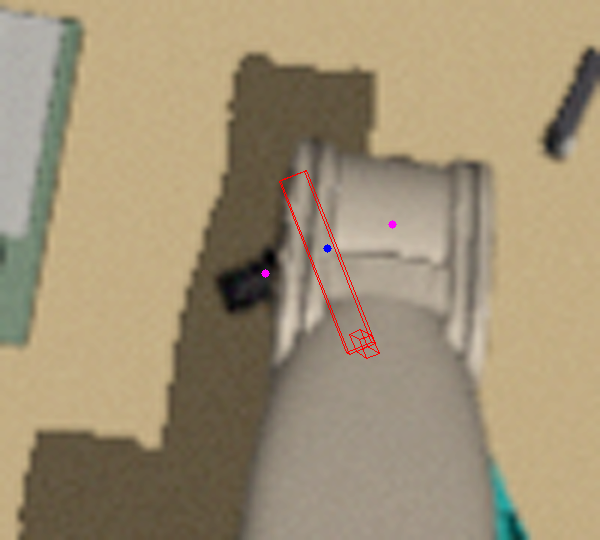

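```bash
python3 -m inch '0 0 0 0 25 0 0; 0 0 0 1 20 -1 0; 0 0 0 0 13 0 0; 0 0 0 0 0 0 0;0 0 0 0 0 0 0'; python3 -c "
from h import *
to(.4618,-.0666,.004,110.2)"
```

```text
clock: 8.43
eef_pos: [0.4619, -0.0671, 0.0042]
tool_rot: [0.406, 0.58, -0.579, -0.405]
ft_force: [-0.0, 0.1, -0.5]
grip_width: 0.0856
t 8.43 tcp mm [461.9 -67.1   4.2] jawyaw 110.06 F [-0.   0.1 -0.5] M [ 0.03 -0.02 -0.02] w 85.6 j [-0.144  0.41  -0.422  0.737 -0.    -0.494]
turn [ 0.09 -0.14 -0.05] shift in old axes [ 0.5  0.2 -0.1] in new axes [ 0.5  0.2 -0.1]
turn [8.0000e-02 1.7986e+02 1.4000e-01] shift in old axes [ 0.5  0.2 -0.1] in new axes [-0.5  0.2  0.1]
```

```bash
python3 -m inch '0 0 0 0 0 0 0.4; 0 0 0 0 0 0 0.6; 0 0 0 0 0 0 0.7; 0 0 0 0 0 0 0.75; 0 0 0 0 0 0 0.8; 0 0 0 0 0 0 1; 0 0 0 0 0 0 1;0 0 0 0 0 0 1;0 0 0 0 0 0 1'; python3 -c "
from h import *
state()"
```

```text
clock: 9.55
eef_pos: [0.461, -0.0666, 0.0035]
tool_rot: [0.405, 0.58, -0.579, -0.405]
ft_force: [-1.2, 2.8, 5.6]
grip_width: 0.0168
t 9.55 tcp mm [461.  -66.6   3.5] jawyaw 110.08 F [-1.2  2.8  5.6] M [ 0.4   0.35 -0.04] w 16.8 j [-0.144  0.411 -0.424  0.737  0.001 -0.494]
```

```bash
python3 -m inch '0 0 0 0 -2 0 1;0 0 0 0 -5 0 1;0 0 0 0 -13 0 1; 0 0 0 0 -20 0 1; 0 0 0 0 -20 0 1; 0 0 0 0 0 0 1'; python3 -c "
from h import *
state()
to(.60,.03,.065,78.7)
from ov import *
ov('l1',(.4524,-.0701,.06,np.radians(200.2)),None,{'side':(240,120,120,110,6)})"
```

```text
clock: 10.3
eef_pos: [0.4628, -0.0672, 0.0653]
tool_rot: [0.407, 0.58, -0.579, -0.404]
ft_force: [1.7, -0.7, -4.7]
grip_width: 0.0168
t 10.3 tcp mm [462.8 -67.2  65.3] jawyaw 110.06 F [ 1.7 -0.7 -4.7] M [ 0.05 -0.07 -0.08] w 16.8 j [-0.144  0.321 -0.355  0.89  -0.    -0.494]
t 10.3 tcp mm [462.8 -67.2  65.3] jawyaw 110.06 F [ 1.7 -0.7 -4.7] M [ 0.05 -0.07 -0.08] w 16.8 j [-0.144  0.321 -0.355  0.89  -0.    -0.494]
turn [ 0.26 31.36 -0.07] shift in old axes [  44.3    0.8 -162.2] in new axes [ 122.2    0.3 -115.5]
turn [-9.0000e-02 -1.4864e+02 -3.5000e-01] shift in old axes [  44.3    0.8 -162.2] in new axes [-122.2    0.3  115.5]
t 10.35 tcp mm [461.8 -67.1  64.1] jawyaw 110.06 F [-0.4  0.5 -5.2] M [ 0.03 -0.08 -0.01] w 16.6 j [-0.144  0.322 -0.357  0.889 -0.    -0.494]
```

View pics/side_l1.png

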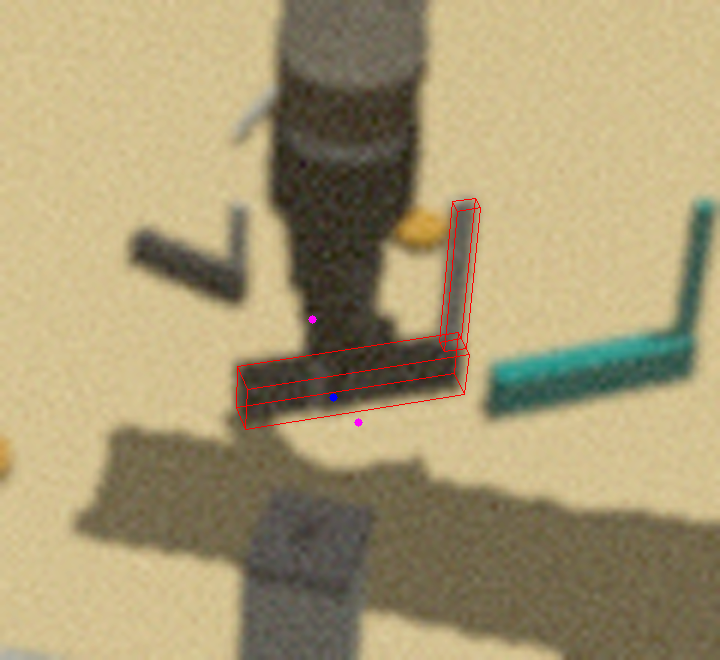

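```bash
python3 -m inch '0 0 0 0 0 -45 1; 0 0 0 0 0 -45 1; 0 0 0 0 0 -45 1; 0 10.5 0 0 0 0 1; 0 10.5 0 0 0 0 1; 0 10.4 0 0 0 0 1;0 0 0 0 0 0 1'; python3 -c "
from h import *
state()
to(.60,.03,.065,78.7)
to(.5696,.1644,.065,78.7)"
```

```text
clock: 11.22
eef_pos: [0.5868, -0.0206, 0.0618]
tool_rot: [-0.546, -0.448, 0.45, 0.547]
ft_force: [0.0, -0.6, -5.1]
grip_width: 0.0169
t 11.22 tcp mm [586.8 -20.6  61.8] jawyaw 78.79 F [ 0.  -0.6 -5.1] M [-0.01 -0.1  -0.01] w 16.9 j [-0.035  0.534 -0.019  1.021 -0.     0.161]
t 11.22 tcp mm [586.8 -20.6  61.8] jawyaw 78.79 F [ 0.  -0.6 -5.1] M [-0.01 -0.1  -0.01] w 16.9 j [-0.035  0.534 -0.019  1.021 -0.     0.161]
turn [-0.15  0.09 -0.04] shift in old axes [52.2 -3.2 -3.1] in new axes [52.2 -3.2 -3. ]
turn [-6.0000e-02 -1.7991e+02  2.4000e-01] shift in old axes [52.2 -3.2 -3.1] in new axes [-52.2  -3.2   3. ]
t 11.22 tcp mm [586.8 -20.6  61.8] jawyaw 78.79 F [ 0.  -0.6 -5.1] M [-0.01 -0.1  -0.01] w 16.9 j [-0.035  0.534 -0.019  1.021 -0.     0.161]
turn [-0.15  0.09 -0.04] shift in old axes [178.1  -3.2  52.8] in new axes [178.   -3.2  53.1]
turn [-6.0000e-02 -1.7991e+02  2.4000e-01] shift in old axes [178.1  -3.2  52.8] in new axes [-178.    -3.2  -53.1]
```

```bash
python3 -m inch '0 0 0 45 -3 0 1; 0 0 0 45 0 0 1; 0 0 0 45 0 0 1; 0 0 0 43 0 0 1; 0 0 0 0 0 12 1; 0 0 0 0 0 12 1; 0 0 0 0 0 0 1;0 0 0 0 0 0 1'; python3 -c "
from h import *
from ov import *
o,R=state()
c=o['eef_pos']+R@np.array([0,0,.010]);print(c)
ov('p1',(c[0],c[1],c[2]-.0035,np.radians(168.7)),(.4813,.182,.028,np.radians(168.75)),{'side':(200,140,130,140,4.2),'top':(170,150,110,95,6)})"
```

```text
clock: 12.22
eef_pos: [0.5995, 0.1576, 0.0666]
tool_rot: [0.547, 0.448, -0.448, -0.547]
ft_force: [0.2, 0.3, -5.1]
grip_width: 0.0166
t 12.22 tcp mm [599.5 157.6  66.6] jawyaw 78.61 F [ 0.2  0.3 -5.1] M [-0.04 -0.13  0.  ] w 16.6 j [ 0.257  0.585  0.085  1.07  -0.     0.456]
[0.5896805  0.15959454 0.06660019]
t 12.32 tcp mm [599.8 157.8  66.7] jawyaw 78.6 F [ 0.2 -0.1 -5.3] M [-0.   -0.1   0.02] w 17.3 j [ 0.257  0.585  0.086  1.07  -0.     0.456]
```

View pics/side_p1.png

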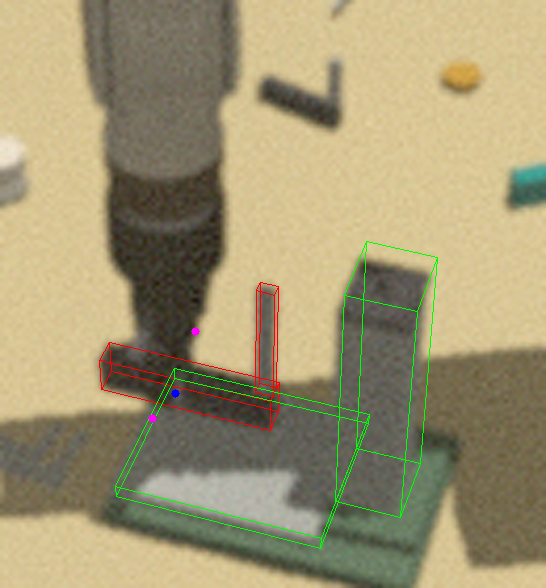

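View pics/side_p1r.png

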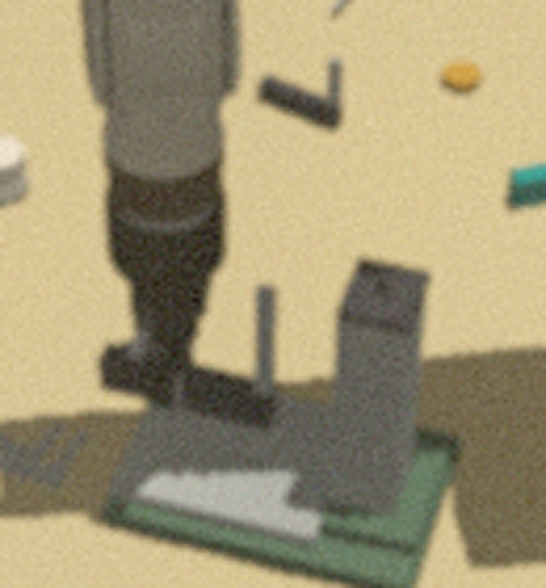

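View pics/top_p1.png

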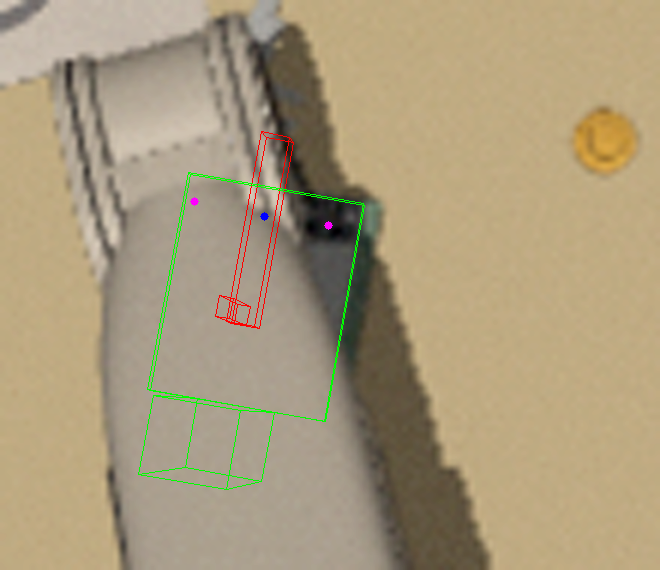

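```bash
python3 - <<'E'
from h import *
import pickle
cams,_,_=pickle.load(open("o.pkl","rb"))
ims=[]
for n,(ox,oy,w,h) in{"side":(220,195,95,95),"top":(185,165,60,80)}.items():
    k=560//h
    im=cv2.convertScaleAbs(cv2.resize(cams[n]["color"][oy:oy+h,ox:ox+w],None,fx=k,fy=k,interpolation=cv2.INTER_CUBIC),alpha=2.)
    draw(im,cams[n],ST,(.4813,.182,.028,np.radians(168.75)),ox,oy,k,(0,255,0))
    im=im[:556]; im=cv2.copyMakeBorder(im,0,560-im.shape[0],0,0,cv2.BORDER_CONSTANT); ims.append(im[:, :400] if n=="top" else im[:, :])
im=np.hstack(ims);print(im.shape);cv2.imwrite("pics/colz.png",cv2.resize(im,None,fx=min(1,800/im.shape[1]),fy=min(1,800/im.shape[1])))
E
```

```text
(560, 875, 3)
```

View pics/colz.png

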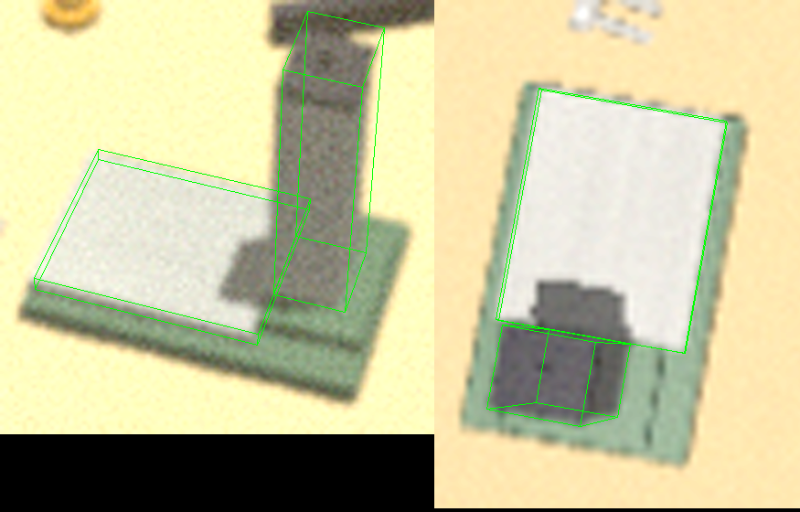

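```bash
python3 -m inch '0 0 0 0 0 15 1; 0 0 0 0 0 14 1; 0 0 0 0 0 8 1; 0 0 0 0 15 0 1; 0 0 0 0 10 0 1; 0 0 0 0 5 0 1; 0 0 0 0 0 0 1;0 0 0 0 0 0 1'; python3 -c "
from h import *
o,R=state()
d=o['eef_pos'][:2]-[.4813,.182];a=np.radians(168.75);print('u',d@[np.cos(a),np.sin(a)],'v',d@[-np.sin(a),np.cos(a)])
to(0,0,0,78.75)
from ov import *
c=o['eef_pos']+R@np.array([0,0,.010]);
ov('p2',(c[0],c[1],c[2]-.0035,np.radians(168.7)),None,{'side':(200,180,130,110,6)})"
```

```text
clock: 13.32
eef_pos: [0.5634, 0.166, 0.0364]
tool_rot: [0.547, 0.448, -0.448, -0.547]
ft_force: [-0.2, -0.4, -4.0]
grip_width: 0.0168
t 13.32 tcp mm [563.4 166.   36.4] jawyaw 78.66 F [-0.2 -0.4 -4. ] M [-0.   -0.08  0.01] w 16.8 j [ 0.287  0.559 -0.051  0.961 -0.     0.484]
u -0.08365685255516062 v -0.00032399292288874546
t 13.32 tcp mm [563.4 166.   36.4] jawyaw 78.66 F [-0.2 -0.4 -4. ] M [-0.   -0.08  0.01] w 16.8 j [ 0.287  0.559 -0.051  0.961 -0.     0.484]
turn [ 0.03 -0.09  0.01] shift in old axes [-273.5   36.1  519.8] in new axes [-272.7   36.4  520.2]
turn [-2.0000e-02  1.7991e+02  5.0000e-02] shift in old axes [-273.5   36.1  519.8] in new axes [ 272.7   36.4 -520.2]
t 13.38 tcp mm [563.5 166.1  36.6] jawyaw 78.66 F [ 0.4 -0.4 -4.6] M [-0.03 -0.07 -0.04] w 17.2 j [ 0.287  0.559 -0.05   0.961  0.     0.484]
```

View pics/side_p2r.png

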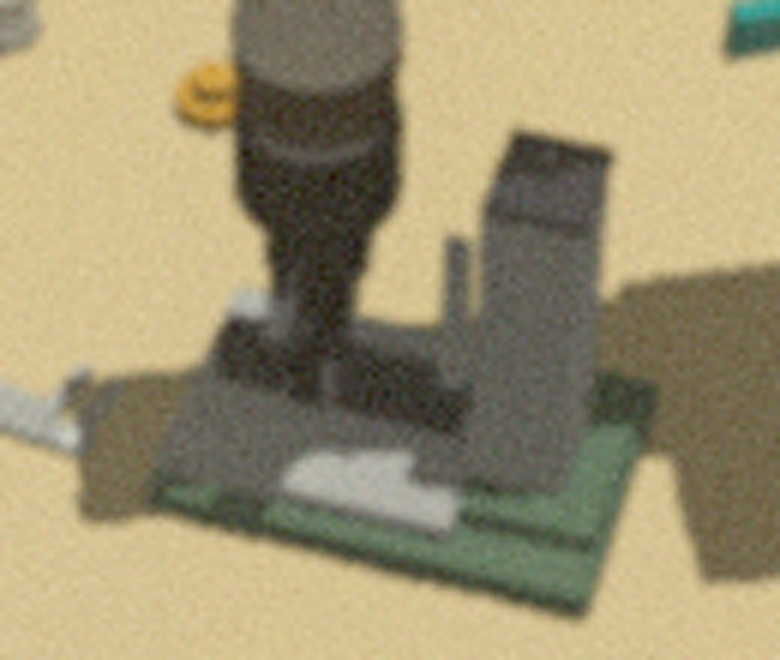

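```bash
for i in 1; do python3 -m inch '0 -0.1 0 0 2 0 1; 0 0 0 0 1 0 1;0 0 0 0 0 0 1'; done; python3 -m inch '0 0 0 0 1 0 1;0 0 0 0 0 0 1'
```

```text
clock: 13.75
eef_pos: [0.5629, 0.166, 0.0333]
tool_rot: [-0.546, -0.449, 0.449, 0.547]
ft_force: [-0.0, -0.2, -4.7]
grip_width: 0.0169
clock: 14.0
eef_pos: [0.5629, 0.1659, 0.0322]
tool_rot: [-0.547, -0.449, 0.449, 0.547]
ft_force: [0.6, 0.5, -4.6]
grip_width: 0.0169
```

```bash
python3 -m inch '0 0 0 0 0.5 0 1;0 0 0 0 0 0 1'; python3 -m inch '0 0 0 0 0.5 0 1;0 0 0 0 0 0 1';python3 -c "
from h import *
state()"
```

```text
clock: 14.25
eef_pos: [0.5629, 0.1659, 0.0317]
tool_rot: [-0.547, -0.449, 0.449, 0.547]
ft_force: [-0.6, -0.4, -5.1]
grip_width: 0.0169
clock: 14.5
eef_pos: [0.563, 0.166, 0.0316]
tool_rot: [0.547, 0.449, -0.449, -0.547]
ft_force: [-1.2, -0.4, -2.3]
grip_width: 0.017
t 14.5 tcp mm [563.  166.   31.6] jawyaw 78.77 F [-1.2 -0.4 -2.3] M [-0.11  0.13  0.05] w 17.0 j [ 0.287  0.564 -0.056  0.95   0.     0.483]
```

```bash
python3 -m inch '0 0 0 0 0.5 0 1;0 0 0 0 0 0 1';python3 -c "
from h import *
state()"
```

```text
clock: 14.75
eef_pos: [0.563, 0.166, 0.0316]
tool_rot: [0.547, 0.449, -0.448, -0.546]
ft_force: [-3.5, -0.6, 3.6]
grip_width: 0.0169
t 14.75 tcp mm [563.  166.   31.6] jawyaw 78.77 F [-3.5 -0.6  3.6] M [-0.18  0.62 -0.03] w 16.9 j [ 0.287  0.564 -0.057  0.95   0.     0.483]
```

```bash
python3 -m inch '0 0 0 0 0 2 1;0 0 0 0 0 2 1;0 0 0 0 0 2 1;0 0 0 0 0 1 1;0 0 0 0 0 0 1';python3 -c "
from h import *
state()"
```

```text
clock: 15.38
eef_pos: [0.5573, 0.1677, 0.0316]
tool_rot: [0.547, 0.45, -0.448, -0.546]
ft_force: [3.9, -0.2, 4.5]
grip_width: 0.0169
t 15.38 tcp mm [557.3 167.7  31.6] jawyaw 78.77 F [ 3.9 -0.2  4.5] M [-0.07 -0.82 -0.03] w 16.9 j [ 0.292  0.554 -0.074  0.939  0.     0.488]
```

```bash
python3 -m inch '0 0 0 0 0 1.5 1;0 0 0 0 0 1 1;0 0 0 0 0 0 1'; python3 -m inch '0 0 0 0 0 1 1;0 0 0 0 0 0 1'; python3 -m inch '0 0 0 0 0 1 1;0 0 0 0 0 0 1'
```

```text
clock: 15.75
eef_pos: [0.5547, 0.1681, 0.0316]
tool_rot: [0.547, 0.449, -0.448, -0.546]
ft_force: [4.0, -0.1, 5.7]
grip_width: 0.0167
clock: 16.0
eef_pos: [0.5538, 0.1682, 0.0316]
tool_rot: [0.547, 0.449, -0.448, -0.546]
ft_force: [5.1, -0.6, 4.5]
grip_width: 0.017
clock: 16.25
eef_pos: [0.5536, 0.1682, 0.0316]
tool_rot: [0.547, 0.45, -0.447, -0.546]
ft_force: [7.4, -1.6, 3.9]
grip_width: 0.0171
```

```bash
python3 -m inch '0 0 0 0 0 1 1;0 0 0 0 0 0 1'; python3 -m inch '0 0 0 0 0 1 1;0 0 0 0 0 0 1';python3 -c "
from h import *
o,R=state()
d=o['eef_pos'][:2]-[.4813,.182];a=np.radians(168.75);print('u',d@[np.cos(a),np.sin(a)],'v',d@[-np.sin(a),np.cos(a)])"
```

```text
clock: 16.5
eef_pos: [0.5536, 0.1682, 0.0316]
tool_rot: [0.548, 0.45, -0.447, -0.545]
ft_force: [8.2, -2.2, 2.4]
grip_width: 0.0169
clock: 16.75
eef_pos: [0.5537, 0.1682, 0.0316]
tool_rot: [0.549, 0.45, -0.446, -0.545]
ft_force: [11.8, -2.2, -0.3]
grip_width: 0.0169
t 16.75 tcp mm [553.7 168.2  31.6] jawyaw 78.71 F [11.8 -2.2 -0.3] M [-0.41 -2.04  0.09] w 16.9 j [ 0.296  0.546 -0.09   0.928 -0.003  0.493]
u -0.07364962822887447 v -0.0006139603158188952
```

```bash
cat >> h.py <<'E'
def tilt():
    o,R=state(); a=np.radians(168.75);u=np.array([np.cos(a),np.sin(a),0]);v=np.array([-np.sin(a),np.cos(a),0])
    Y=R[:,1]; b=-Y  # up axis
    print("tool-up lean toward column deg",np.degrees(b@u).round(3),"sideways",np.degrees(b@v).round(3),"foot axis pitch",np.degrees(np.arcsin(R[2,2])).round(3))
    M=o["ft_torque"];F=o["ft_force"];print("F_u",(F@u).round(2),"F_v",(F@v).round(2),"M_v",(M@v).round(3),"M_u",(M@u).round(3),"N plate ~",F[2]+4.9)
E
python3 -c "
from h import *
for i in range(4): bot.camera('side'); tilt()"
```

```text
t 16.8 tcp mm [553.6 168.2  31.6] jawyaw 78.71 F [11.9 -2.1 -0.4] M [-0.38 -2.01  0.07] w 16.9 j [ 0.296  0.546 -0.09   0.928 -0.003  0.493]
tool-up lean toward column deg 0.425 sideways 0.053 foot axis pitch -0.425
F_u -12.07 F_v -0.26 M_v 2.041 M_u -0.018 N plate ~ 4.526730506987975
t 16.85 tcp mm [553.6 168.2  31.6] jawyaw 78.71 F [12.  -2.7  0.1] M [-0.41 -2.01  0.08] w 16.7 j [ 0.296  0.546 -0.09   0.928 -0.003  0.493]
tool-up lean toward column deg 0.422 sideways 0.049 foot axis pitch -0.422
F_u -12.33 F_v 0.26 M_v 2.048 M_u 0.011 N plate ~ 5.013037055747157
t 16.9 tcp mm [553.6 168.2  31.6] jawyaw 78.71 F [12.2 -2.4 -0.5] M [-0.43 -2.08  0.05] w 17.0 j [ 0.296  0.546 -0.09   0.928 -0.003  0.493]
tool-up lean toward column deg 0.425 sideways 0.054 foot axis pitch -0.425
F_u -12.45 F_v -0.05 M_v 2.123 M_u 0.02 N plate ~ 4.367973395231067
t 16.95 tcp mm [553.6 168.2  31.6] jawyaw 78.71 F [12.6 -2.5  0. ] M [-0.39 -2.05  0.08] w 16.9 j [ 0.296  0.546 -0.09   0.928 -0.003  0.493]
tool-up lean toward column deg 0.424 sideways 0.052 foot axis pitch -0.424
F_u -12.89 F_v -0.04 M_v 2.083 M_u -0.016 N plate ~ 4.948972944051441
```

```bash
python3 -m inch '0.4 0 0 0 0.2 0 1;0 0 0 0 0 0 1;0 0 0 0 0 0 1'; python3 -c "
from h import *
for i in range(2): bot.camera('side'); tilt()"
```

```text
clock: 17.32
eef_pos: [0.5535, 0.1682, 0.0316]
tool_rot: [-0.547, -0.449, 0.448, 0.547]
ft_force: [10.3, -1.9, 1.6]
grip_width: 0.0169
t 17.38 tcp mm [553.6 168.2  31.6] jawyaw 78.71 F [10.4 -1.7  1.3] M [-0.45 -2.13  0.05] w 16.9 j [ 0.295  0.55  -0.082  0.938  0.001  0.492]
tool-up lean toward column deg 0.03 sideways 0.049 foot axis pitch -0.03
F_u -10.53 F_v -0.4 M_v 2.174 M_u 0.028 N plate ~ 6.22389014870428
t 17.43 tcp mm [553.5 168.3  31.6] jawyaw 78.72 F [10.2 -1.8  2.4] M [-0.47 -2.19  0.08] w 17.0 j [ 0.295  0.55  -0.083  0.938  0.001  0.492]
tool-up lean toward column deg 0.026 sideways 0.05 foot axis pitch -0.026
F_u -10.31 F_v -0.24 M_v 2.235 M_u 0.035 N plate ~ 7.274424340976107
```

```bash
python3 -m inch '0 0 0 0 0.3 0 1;0 0 0 0 0 0 1;0 0 0 0 0 0 1;0 0 0 0 0 0 1'; python3 -c "
from h import *
for i in range(2): bot.camera('side'); tilt()
from ov import *
o,R=state(); c=o['eef_pos']+R@np.array([0,0,.0136]);
ov('f1',(c[0],c[1],.028,np.radians(168.75)),(.4813,.182,.028,np.radians(168.75)),{'side':(200,180,130,110,6),'top':(170,150,110,95,6)})"
```

```text
clock: 17.92
eef_pos: [0.5535, 0.1682, 0.0316]
tool_rot: [-0.547, -0.449, 0.448, 0.547]
ft_force: [8.8, -2.5, 2.8]
grip_width: 0.017
t 17.98 tcp mm [553.5 168.3  31.6] jawyaw 78.72 F [10.5 -2.   2.3] M [-0.49 -2.    0.09] w 17.3 j [ 0.295  0.55  -0.083  0.938  0.001  0.492]
tool-up lean toward column deg 0.034 sideways 0.053 foot axis pitch -0.034
F_u -10.7 F_v -0.04 M_v 2.06 M_u 0.092 N plate ~ 7.170821914851055
t 18.02 tcp mm [553.5 168.3  31.6] jawyaw 78.72 F [ 9.9 -2.5  3.7] M [-0.5  -2.05 -0.  ] w 16.9 j [ 0.295  0.55  -0.083  0.938  0.001  0.492]
tool-up lean toward column deg 0.036 sideways 0.053 foot axis pitch -0.036
F_u -10.23 F_v 0.48 M_v 2.11 M_u 0.094 N plate ~ 8.648827530540608
t 18.02 tcp mm [553.5 168.3  31.6] jawyaw 78.72 F [ 9.9 -2.5  3.7] M [-0.5  -2.05 -0.  ] w 16.9 j [ 0.295  0.55  -0.083  0.938  0.001  0.492]
t 18.12 tcp mm [553.5 168.3  31.6] jawyaw 78.72 F [10.  -2.1  1.9] M [-0.56 -1.99  0.07] w 16.6 j [ 0.295  0.55  -0.083  0.937  0.001  0.492]
```

View pics/side_f1.png

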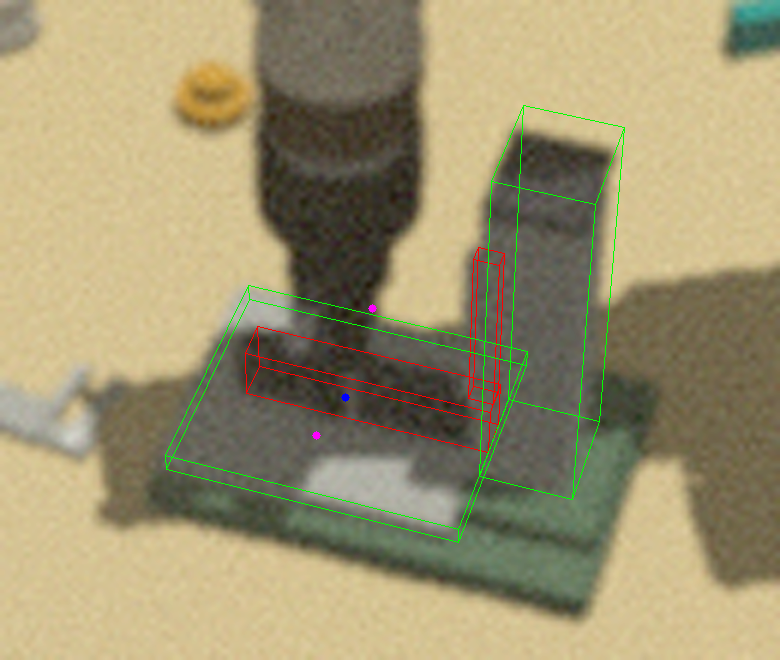

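View pics/side_f1r.png

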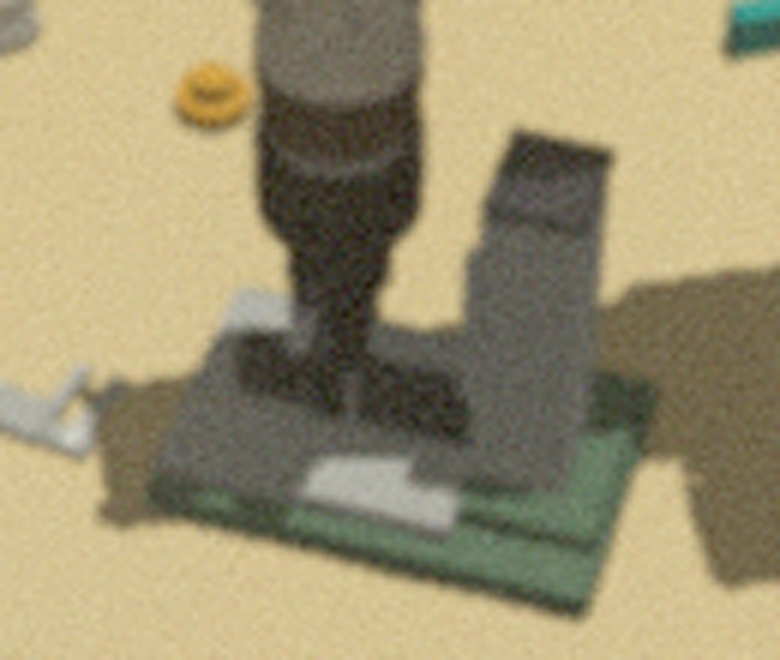

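```bash
python3 -m inch '0 0 0 0 0.3 0 1;0 0 0 0 0 0 1;0 0 0 0 0 0 1;0 0 0 0 0 0 1'; python3 -c "
from h import *
for i in range(4): bot.camera('side'); tilt()"
```

```text
clock: 18.62
eef_pos: [0.5535, 0.1683, 0.0316]
tool_rot: [-0.547, -0.449, 0.448, 0.547]
ft_force: [9.2, -2.3, 4.8]
grip_width: 0.017
t 18.68 tcp mm [553.5 168.3  31.6] jawyaw 78.72 F [ 8.8 -2.7  4.2] M [-0.56 -1.9   0.03] w 17.0 j [ 0.295  0.55  -0.083  0.937  0.     0.492]
tool-up lean toward column deg 0.043 sideways 0.055 foot axis pitch -0.043
F_u -9.17 F_v 0.97 M_v 1.973 M_u 0.18 N plate ~ 9.089045637579904
t 18.73 tcp mm [553.5 168.3  31.6] jawyaw 78.71 F [ 9.2 -3.   4.4] M [-0.59 -1.86 -0.  ] w 16.7 j [ 0.295  0.55  -0.083  0.937  0.001  0.492]
tool-up lean toward column deg 0.043 sideways 0.057 foot axis pitch -0.043
F_u -9.64 F_v 1.16 M_v 1.943 M_u 0.216 N plate ~ 9.283100592266784
t 18.77 tcp mm [553.5 168.2  31.6] jawyaw 78.72 F [10.4 -2.6  5.1] M [-0.6  -1.87  0.06] w 16.4 j [ 0.295  0.55  -0.083  0.937  0.001  0.492]
tool-up lean toward column deg 0.044 sideways 0.056 foot axis pitch -0.044
F_u -10.74 F_v 0.56 M_v 1.95 M_u 0.229 N plate ~ 9.957572359796359
t 18.82 tcp mm [553.5 168.2  31.6] jawyaw 78.72 F [ 9.3 -2.7  5.1] M [-0.57 -1.85  0.06] w 16.9 j [ 0.295  0.55  -0.083  0.937  0.     0.492]
tool-up lean toward column deg 0.043 sideways 0.055 foot axis pitch -0.043
F_u -9.6 F_v 0.8 M_v 1.93 M_u 0.196 N plate ~ 10.033635115750169
```

```bash
python3 -m inch '0.1 0 0 0 0.1 0.8 1;0 0 0 0 0 0 1;0 0 0 0 0 0 1;0 0 0 0 0 0 1'; python3 -c "
from h import *
for i in range(4): bot.camera('side'); tilt()"
```

```text
clock: 19.32
eef_pos: [0.5535, 0.1682, 0.0316]
tool_rot: [-0.547, -0.449, 0.448, 0.547]
ft_force: [10.2, -2.8, 3.3]
grip_width: 0.0168
t 19.38 tcp mm [553.5 168.3  31.6] jawyaw 78.71 F [10.3 -4.3  3.5] M [-0.7  -2.18  0.07] w 16.8 j [ 0.295  0.55  -0.083  0.938  0.001  0.492]
tool-up lean toward column deg 0.032 sideways 0.055 foot axis pitch -0.031
F_u -10.95 F_v 2.23 M_v 2.273 M_u 0.265 N plate ~ 8.432410993591361
t 19.43 tcp mm [553.5 168.3  31.6] jawyaw 78.71 F [11.  -3.9  3.8] M [-0.69 -2.18  0.14] w 17.1 j [ 0.295  0.55  -0.083  0.938  0.001  0.492]
tool-up lean toward column deg 0.03 sideways 0.055 foot axis pitch -0.03
F_u -11.55 F_v 1.65 M_v 2.276 M_u 0.25 N plate ~ 8.710769661362736
t 19.48 tcp mm [553.6 168.2  31.6] jawyaw 78.71 F [10.6 -3.   3.3] M [-0.61 -2.17  0.1 ] w 17.1 j [ 0.295  0.55  -0.083  0.938  0.001  0.492]
tool-up lean toward column deg 0.036 sideways 0.058 foot axis pitch -0.036
F_u -10.98 F_v 0.86 M_v 2.251 M_u 0.179 N plate ~ 8.176644182182166
t 19.52 tcp mm [553.5 168.3  31.6] jawyaw 78.71 F [10.7 -3.2  4.3] M [-0.63 -2.18  0.08] w 16.7 j [ 0.295  0.55  -0.083  0.938  0.001  0.492]
tool-up lean toward column deg 0.031 sideways 0.054 foot axis pitch -0.031
F_u -11.11 F_v 1.04 M_v 2.258 M_u 0.196 N plate ~ 9.17260276234811
```

Forces are steady: about 11 N towards the column and 8.5–9 N on the plate. The tool is upright and its height hasn't changed. Handing in.

```bash
python3 -c "
from h import *
print(bot.job_done()); tilt()"
```

```text
the job is handed in; nothing more can be done
None
the job is handed in; nothing more can be done
```

The larger dark square is set down on the stand's plate and slid up to the column, and the arm is still gripping and pressing it. I handed the job in at about 19.5 s of the 56 s allowed.

**What I did:** I told it apart from the turquoise look-alike and the smaller square by its colour and size in the pictures. I gripped it by the foot, lifted it level, lowered it until it touched the plate, and slid it up in steps of 1 to 2 mm. I then trimmed the tilt and the pressure. The gripper met nothing else on the way, as far as the force readings and pictures show.

**Last checks:**

| Check | Reading |
|---|---|
| Total push towards the column | about 11 N (friction on the plate may take up to about 3.5 N of this) |
| Highest push seen, including friction | about 13 N |
| Load on the plate | about 8.5 to 9 N (friction at the column leaves this uncertain by a few N) |
| Tool lean towards the column | 0.03° |
| Direction | within about 0.1° of the measured column direction |
| Offset from the middle of the column face | about 1 mm by the fit, with a camera calibration error of about 2 mm on top |

**Not confirmed or not in agreement:**
- **Blade contact:** the pictures are too coarse to show full-length contact. I take it from the tool's height and position not changing when I tilted it by 0.4°, and from the force balance.
- **Distance to the column:** the column was met about 3.5 mm nearer the far end of the plate than the image fit predicted.
- **Column in the side view:** it looked about 15 mm shorter than the stated 190 mm, though the plate matched well.
- **Last push:** it also added about 1 to 2 N of sideways force.

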